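Open the combination-locked blade box

ROBOT

A 7-joint arm with a two-finger parallel gripper is mounted at the origin on the work surface; the furniture and walls round the work are solid. World frame = base frame: x ahead of the robot, y to its left, z up, the work surface at z = 0. Lengths are in m, angles in rad, forces in N, time in s.
With the tool pointing down it reaches from about 0.4 to 0.925 m from the base axis. Payload 4.1 kg.
Tool frame: the origin (TCP) lies on the centre line of the jaws, within the pads' length; the fingertips stand 11 mm ahead of it and the grasp point (between the pads) lies 8 mm behind it; z points along the fingers, y is the direction in which the jaws open and shut (so a half turn about z gives the same grasp; the last joint's range is limited). The gripper opens to 85 mm and grips with 20 to 120 N. Pads are 22 mm wide; open, the fingers measure 114 mm over their backs; the gripper's body (76 mm by 85 mm) begins 54 mm behind the grasp point. The pads swing forward as they close: fully open they stand 13 mm farther back than shut.
Start: joints at [1.125, 0.398, 0.045, 1.537, -0.019, 1.207, -0.051], TCP at [0.221, -0.611, 0.242] pointing down, gripper open.
Joint ranges: [-2.82, 2.82], [-0.49, 2.23], [-1.37, 1.46], [0, 2.46], [-1.36, 4.5], [0.23, 2], [-2.94, 2.94]. Speed limits (rad/s): [2.57, 2.57, 3.14, 3.14, 3.14, 3.14, 3.14].

INTERFACE

Orientations are given as [roll, pitch, yaw] about the fixed x, y, z axes, in that order (R = Rz(yaw) Ry(pitch) Rx(roll)).
In Python, from station import env gives the robot as it stands. The module is installed in compiled form; this text tells all that it offers.
- The arm moves only by the tool step_arm, never from a script. Its argument "plan" is a list that holds one entry, the list of rows, each a list of 4 numbers: the shift along the tool's x, y, z in m, then the turn about the tool's z in degrees. A call has 1 to 5 rows; each row is the pose to reach, as a shift and turn from the pose measured when the call began, along the tool's axes at that moment; what a row does not reach only later rows make up. A row lasts 1/8 s, in which the tool goes at most 62.5 mm and 10.7 degrees, less where a joint would pass 70% of its speed; a pose out of reach is approached as far as the arm can. A call with a gripper value outside its range is refused whole. "fingers" is the gripper's target within -1 to 1 (fully open at 1, half-way at 0, shut at -1), set as the call begins (left out, the last holds). The fingers move at their own pace and stop on an object; the grip force is fixed at half the most. Time passes only in rows, so rows that repeat a pose let the fingers close. It gives the time, the measured TCP pose, the force and the opening at its end, in the units of the state.
- env.get_state(): the state, without advancing time (a new reading comes with each control period).
- env.grab_frame(name): name is "scene" or "side" or "wrist"; returns a dict with "pixels" (400x640x3 uint8, red, green, blue), "mtx" (3x3 intrinsics, pixels), "position" and "attitude" of the camera in the world. Camera axes: x right, y down, z forward; pixel columns grow to the right and rows downward; lengths in m; the calibration is good to about 2 mm. A picture is of the moment at which its call begins. There is no depth.
- env.close_job(): hands the job in, once; it reports no verdict.
The state is a dict: "clock": time; "joint_positions": joint angles; "joint_vel": joint speeds; "effort": joint torques, N m; "eef_pos": TCP position; "tool_rot": TCP orientation; "force": force on the tool from outside, world axes, zero at the start; "moment": the same for the moment, N m; "grip_width": opening from 0.0 (shut) to 1.0 (fully open).
Only numpy, scipy, OpenCV 4.12 (cv2) and the standard library are available. Lean on these libraries where they do the work, as an engineer would, in place of code of your own. Each camera call takes 0.05 s, during which the arm holds its last target. There are 200 camera calls.

TASK

Open the blade box: turn the left knob clockwise to 3 and the right knob anticlockwise to 6, going on a little past each number by feel until its lever drops in and the knob meets resistance, then draw the bolt fully back toward you and lift the lid by its handle until it stands well open (at least 60 degrees) by itself. Do not force the bolt or the lid while they are still locked, and leave the date stamp, thermometer and tape roll beside the box where they are.

Things in the scene. Friction and masses are not known exactly. Their poses are not given: they have to be found in the camera images.
- blade_box: Grey steel blade box, screwed to the table, 240 (x) by 310 (y) by 66 mm high. Origin: centre of its underside; x points away from its front, y to its left, z up. Front 100 mm (x -125 to -25 mm): closed lock housing; its flat top, the deck (66 mm up), carries two black pointer knobs at y +88 and -88 mm, x -78 mm, and a steel bolt thumb-piece between them. Rear 140 mm: compartment under the lid.
- left_knob (a joint): Left knob (box +y) angle, rad, clockwise from above; 0 = pointer to the far side (box +x), at the 8. Numbers 1 to 8 stand fixed on the steel plate round it, clockwise, 45 degrees apart: number n at n x 0.785, so 3 at 2.356. Starts 30 to 60 degrees short of the 3 (1.31 to 1.83); turn clockwise (value grows). Drag about 0.08 N m. Worn drive: its lever drops in 6 to 20 degrees past the 3 (2.46 to 2.71).
- right_knob (a joint): Right knob (box -y) angle; same zero, sense (clockwise grows), numbers and lock parts as the left. Its code number 6 is at 4.712. Starts 30 to 60 degrees clockwise of the 6 (5.24 to 5.76); turn anticlockwise (value falls). Its lever drops in 6 to 20 degrees past the 6 in that direction (4.61 to 4.36), by its own amount.
- left_grip (a point): On the left knob's upright axis, 18 mm above the deck, where to grip. The knob is a bar 12 mm thick, from 20 mm behind to 26 mm ahead of the axis, standing 7 to 29 mm above the deck on a round skirt 47 mm across. x axis: along the bar to its pointed end with the white line. Grip it across the 12 mm. 40 mm clear all round.
- right_grip (a point): The same point of the right knob; x axis along its pointer.
- left_pointer (a point): Top of the left knob's pointed end, 25 mm from its axis. How the lock feels: under the deck a spring lever rides on each knob's wheel and drops into a gate. Where differs every time and cannot be seen. After the drop come 3 to 4 degrees of play, then the torque climbs: at 0.2 to 0.3 N m stop and let go; the lever then holds the knob in the gate.
- right_pointer (a point): The same point of the right knob. If a knob is turned on some 5 degrees beyond the play (it takes about 0.4 to 0.45 N m), its lever rides out and blocks the bolt again; then turn it back: from that side the lever drops in against a hard stop that cannot be ridden over.
- bolt (a joint): Travel of the bolt, m: 0 shut, 0.027 fully drawn, toward the box's front (box -x). Friction about 2 N when both levers have dropped; while either is up it stops dead after 1.5 mm.
- bolt_grip (a point): Centre of the bolt's ribbed steel thumb-piece, an upright block 13 mm (x) by 20 mm (y), standing 5 to 26 mm above the deck; this point is 15 mm above the deck, at box x -62 mm, y 0 when shut. Pinch it across the 20 mm or push it from its far side; the lid's handle stands 51 mm behind it.
- lid (a joint): Opening angle of the lid, rad: 0 shut, 1.4 the stop. Hinged on the box's far rim; its front edge goes up and away from the front. A stiff hinge holds it at any angle; lifting at the handle takes about 5 N. While the bolt is shut it gives 1 degree and stops.
- lid_handle (a point): Middle of the lid's handle bar: round, 10 mm thick, straight for 60 mm along box y between two legs; with the lid shut 126 mm in front of the hinge axis and 37 mm above it, 29 mm clear under the bar. Pinched across (along box x) it turns between the fingers as the lid rises.
- lid_hinge (a point): Middle of the lid's hinge axis (along box y), at the far rim, 66 mm above the table.
- date_stamp: red-handled date stamp, 87 mm tall, standing on the table beside the box's left wall; a bystander. Origin: centre of its underside.
- probe_thermometer: white probe thermometer, 161 mm long, lying flat on the table in front of the box; a bystander. Origin: centre of its underside.
- tape_roll: roll of brown packing tape, 104 mm across, 48 mm high, lying flat beside the box's right wall; a bystander. Origin: centre of its underside.

How it is judged:
On the way:
1. the bolt is drawn back: at least 23 of its 27 mm (value of joint bolt above 0.023 m), for 0.2 s.
At the end, for the whole second after the job is handed in: The bolt is drawn back (more than 20 mm of 27) and the lid stands open by itself, at more than 1.03 rad (59 degrees), at rest (value of joint bolt above 0.02 m and value of joint lid above 1.03 rad and velocity of joint lid between -0.05 and 0.05 rad/s); the robot touches nothing.
It fails at once if the bolt is forced against a lever that has not dropped (more than 25 N) (contact force between any of bolt_c1, bolt_c2 and anything else above 25 N).
It fails at once if the lid is wrenched against the shut bolt (more than 25 N) (contact force between lid_c0 and anything else above 25 N).
It fails at once if a thing beside the box (date stamp, thermometer, tape roll) is pushed more than 30 mm or knocked over (distance of any of date_stamp, probe_thermometer, tape_roll from where it was at the start of the episode above 0.03 m or angle between date_stamp's own z axis and vertical above 0.5 rad).
It also fails if it takes over 70 s, if anything falls off the work surface, if the arm or the gripper's body presses on something with over 40 N, if the wrist force passes 120 N, or if a joint passes its speed limit or range.

## Working session

There is one attempt and no reset: what is moved stays moved. The work goes in short steps, Python scripts to look and compute and a tool call to move; the robot and the scene stay as the last step left them, time stands still between calls to the robot, and variables do not carry over. Pictures are saved under pics/ and viewed, about 8 in all and at most 12, crops included, and the job is handed in when it is done.

Besides the shell and the picture viewer there is one more tool, called after "Call:" by a JSON object that holds its "op" and its "data", one argument or row to a line. step_arm: Moves the arm, as the interface text tells. Its arguments: {"type":"object","properties":{"plan":{"type":"array"},"fingers":{"type":"number"}},"required":["plan"]}

```bash
mkdir -p pics; cat > h.py <<'E'
from station import env
import cv2, numpy as np, json
from scipy.spatial.transform import Rotation as R
def shot(cam,name,crop=None,scale=1):
    f=env.grab_frame(cam); im=f["pixels"][:,:,::-1].copy()
    np.savez("pics/"+name+".npz",mtx=f["mtx"],position=f["position"],attitude=f["attitude"],pixels=im)
    if crop: x0,y0,x1,y1=crop; im=im[y0:y1,x0:x1]
    if scale!=1: im=cv2.resize(im,None,fx=scale,fy=scale,interpolation=cv2.INTER_CUBIC)
    cv2.imwrite("pics/"+name+".png",im); return f
def st():
    s=env.get_state()
    for k in s: print(k,np.round(s[k],4))
E
python3 - <<'E'
from h import *
st()
for c in("scene","side","wrist"):
    f=shot(c,c+"0"); print(c,f["position"],f["attitude"],f["mtx"])
a=[cv2.imread(f"pics/{c}0.png") for c in("scene","side")]
cv2.imwrite("pics/both.png",cv2.resize(np.vstack(a),(480,600)))
E
```

```text
clock 0.0
joint_positions [ 1.125   0.3992  0.0451  1.5379 -0.0187  1.2069 -0.0507]
joint_vel [ 0.0004 -0.0001 -0.0023  0.0014 -0.0007  0.0005 -0.0005]
effort [-2.00000e-04 -4.75121e+01  1.36460e+00 -2.54224e+01  1.15000e-02
  9.40000e-03 -0.00000e+00]
eef_pos [ 0.2207 -0.6107  0.2412]
tool_rot [-3.1396e+00  2.0000e-04  3.4690e-01]
force [-0.2526 -0.7585  0.5399]
moment [ 0.0502 -0.0548 -0.0266]
grip_width 0.9957
scene [-0.03172582  0.85448918  0.77209498] [-2.15719194  0.02119871 -2.58083793] [[510.50049308   0.         322.32816742]
 [  0.         510.50049308 201.12347477]
 [  0.           0.           1.        ]]
side [ 0.49796532 -0.86133065  0.44784666] [-1.96130573 -0.02404782  0.00816637] [[418.94605222   0.         317.47112418]
 [  0.         418.94605222 200.48697295]
 [  0.           0.           1.        ]]
wrist [ 0.28523113 -0.58773126  0.37279478] [ 2.86496262e+00  9.81904809e-04 -1.22308512e+00] [[303.54079397   0.         318.44136993]
 [  0.         303.54079397 201.02125728]
 [  0.           0.           1.        ]]
```

View pics/scene0.png

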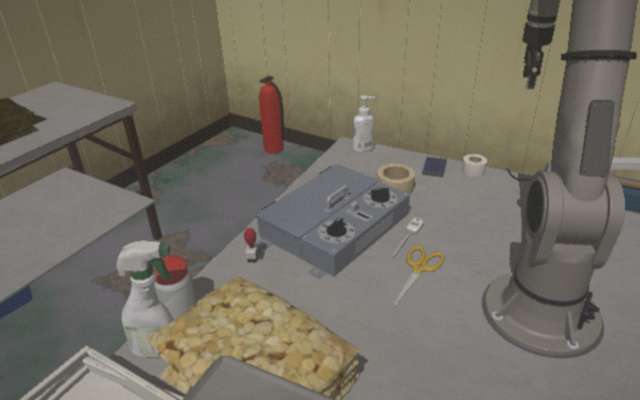

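The scene camera shows the box around (335,215), with the left knob near (337,228), the right knob near (380,196) and the handle at (338,195). I'll enlarge that area.

```bash
python3 - <<'E'
from h import *
im=cv2.imread("pics/scene0.png")[155:285,240:425]
cv2.imwrite("pics/c1.png",cv2.resize(im,None,fx=4.3,fy=4.3,interpolation=cv2.INTER_CUBIC))
E
```

```text
(no output)
```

View pics/c1.png

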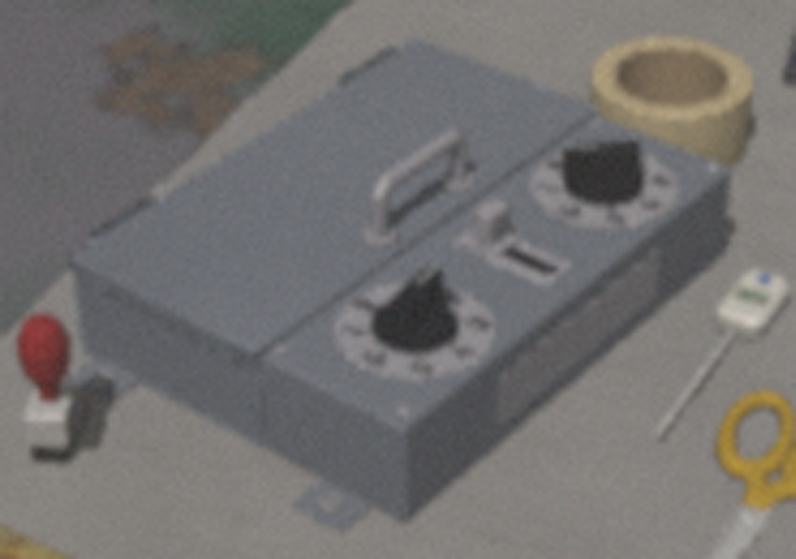

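View pics/side0.png

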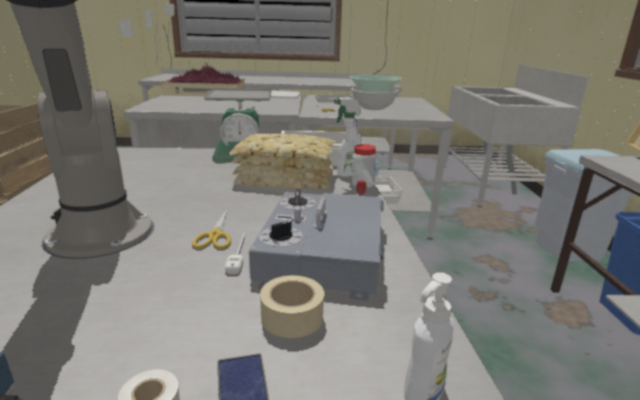

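The crop gives the box's deck corners: FL (408,430), FR (728,172), RL (75,262), RR (415,42), and the split-line ends (257,355) and (595,115). I'll fit the pose from these.

```bash
cat >> h.py <<'E'
def proj(n,P):
    d=np.load("pics/"+n+".npz"); Rc=R.from_euler("xyz",d["attitude"]).as_matrix()
    c=(np.atleast_2d(P)-d["position"])@Rc; q=c@d["mtx"].T; return q[:,:2]/q[:,2:]
def ray(n,uv,z):
    d=np.load("pics/"+n+".npz"); Rc=R.from_euler("xyz",d["attitude"]).as_matrix()
    v=np.linalg.solve(d["mtx"],[*uv,1]); v=Rc@v; return d["position"]+v*(z-d["position"][2])/v[2]
def box2w(p,B):
    c,s=np.cos(B[2]),np.sin(B[2]); p=np.atleast_2d(p)
    return np.c_[B[0]+c*p[:,0]-s*p[:,1],B[1]+s*p[:,0]+c*p[:,1],p[:,2]]
E
python3 - <<'E'
from h import *
from scipy.optimize import least_squares
uv=np.array([[408,430],[728,172],[75,262],[415,42],[257,355],[595,115],[405,520]])
uv=(uv+.5)/4.3-.5+[240,155]
P=np.array([[-.125,.155,.066],[-.125,-.155,.066],[.115,.155,.066],[.115,-.155,.066],[-.025,.155,.066],[-.025,-.155,.066],[-.125,.155,0]])
f=lambda B:(proj("scene0",box2w(P,B))-uv).ravel()
r=least_squares(f,[.6,.1,0]); print(r.x, r.fun.reshape(-1,2).round(1))
B=r.x; np.save("B.npy",B)
# predicted
K=box2w([[-.078,.088,.066],[-.078,-.088,.066],[-.062,0,.081],[-.011,0,.103]],B);print(K)
for n in("scene0","side0"): print(proj(n,K).round(1),proj(n,box2w(P,B)).round())
E
```

```text
[ 0.517326   -0.04452028 -0.13331305] [[-0.6 -0.2]
 [ 1.2 -1.4]
 [-0.8 -0.6]
 [ 0.1  0.3]
 [ 0.1 -0.2]
 [-0.4 -0.7]
 [ 0.4  1.8]]
[[ 0.45171493  0.05306654  0.066     ]
 [ 0.42832127 -0.12137181  0.066     ]
 [ 0.45587613 -0.03627933  0.081     ]
 [ 0.5064236  -0.04305817  0.103     ]]
[[336.2 231.6]
 [379.8 198.3]
 [353.7 206.7]
 [337.  192. ]] [[334. 254.]
 [410. 193.]
 [256. 215.]
 [336. 165.]
 [299. 237.]
 [378. 181.]
 [334. 277.]]
[[297.2 202.1]
 [280.7 235.7]
 [297.  211.7]
 [320.7 204.1]] [[284. 191.]
 [248. 250.]
 [380. 198.]
 [379. 262.]
 [323. 194.]
 [301. 255.]
 [284. 215.]]
```

Call:
{"op": "step_arm", "data": {
  "plan": [
    [[0.037,-0.048,0,-6],[0.073,-0.097,0,-12],[0.11,-0.145,0,-18],[0.146,-0.194,0,-24],[0.183,-0.242,-0.01,-31]]
  ],
  "fingers": 0
}}

```text
clock: 0.78
eef_pos: [0.3104, -0.3186, 0.2512]
tool_rot: [-3.139, -0.001, 0.892]
force: [0.7, 0.4, 0.3]
grip_width: 0.5
```

Call:
{"op": "step_arm", "data": {
  "plan": [
    [[0.056,-0.022,0,-6],[0.112,-0.045,0,-12],[0.169,-0.067,-0.005,-18],[0.225,-0.09,-0.01,-24],[0.281,-0.112,-0.01,-31]]
  ]
}}

```text
clock: 1.4
eef_pos: [0.4001, -0.0278, 0.2622]
tool_rot: [-3.141, -0.002, 1.436]
force: [1.8, -0.3, 0.7]
grip_width: 0.497
```

```bash
python3 - <<'E'
from h import *
st()
f=shot("wrist","w1"); print(f["position"],f["attitude"])
B=np.load("B.npy")
print(proj("w1",box2w([[-.078,.088,.073],[-.078,-.088,.073],[-.062,0,.092],[-.011,0,.103]],B)))
E
```

```text
clock 1.4
joint_positions [ 0.5458 -0.0695 -0.5485  2.0403 -0.0412  1.1612 -0.1195]
joint_vel [-0.5589  0.1699 -0.6331 -0.1547  0.037  -0.0212 -0.2315]
effort [  2.5025 -21.2525   1.5836 -23.7223  -0.1425   0.3474   0.1833]
eef_pos [ 0.4001 -0.0278  0.2622]
tool_rot [-3.1411e+00 -1.5000e-03  1.4365e+00]
force [ 1.7662 -0.2929  0.6753]
moment [-0.0265 -0.0926 -0.0162]
grip_width 0.4972
[0.40852939 0.04043951 0.39377967] [ 2.86545826e+00 -6.37774259e-04 -1.33529901e-01]
[[359.33897549  96.0308394 ]
 [353.79135495 256.5200129 ]
 [374.31067164 186.11281278]
 [428.09350568 188.61263959]]
```

View pics/w1.png

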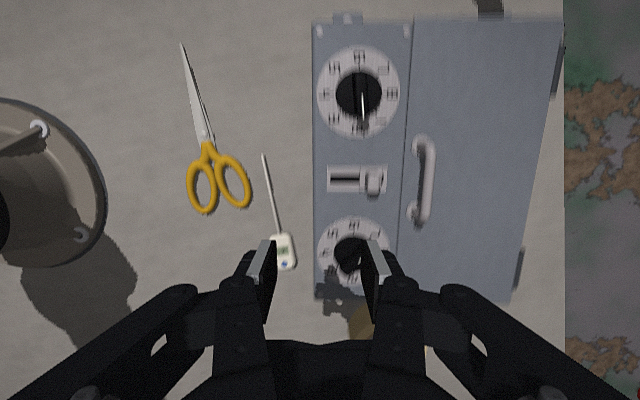

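The wrist view shows the left knob's axis near (358,92), with its pointer toward (363,125), roughly box −y. The bolt is at (376,180), and the fingers partly hide the right knob. Next I'll take a sharper enlarged crop now the arm has settled.

```bash
python3 - <<'E'
from h import *
env.grab_frame("wrist");env.grab_frame("wrist")
st()
f=shot("wrist","w2",(300,0,460,310),1); print(f["position"],f["attitude"])
im=np.load("pics/w2.npz")["pixels"]
a=cv2.resize(im[5:225,300:450],None,fx=5.3,fy=5.3,interpolation=cv2.INTER_CUBIC)
cv2.imwrite("pics/w2.png",cv2.resize(im[30:230,300:450],None,fx=3,fy=3,interpolation=cv2.INTER_CUBIC))
B=np.load("B.npy")
print(proj("w2",box2w([[-.078,.088,.073],[-.078,-.088,.073],[-.062,0,.092],[-.011,0,.103],[-.125,.155,.066],[-.025,.155,.066]],B)))
E
```

```text
clock 1.55
joint_positions [ 0.5452 -0.0684 -0.5502  2.04   -0.0416  1.1616 -0.1184]
joint_vel [0.0364 0.0011 0.0822 0.0192 0.0317 0.0099 0.0011]
effort [-1.52290e+00 -1.91385e+01 -8.45700e-01 -2.53874e+01 -3.32200e-01
 -7.21000e-02 -2.14000e-02]
eef_pos [ 0.4002 -0.0268  0.262 ]
tool_rot [-3.1399e+00 -2.2000e-03  1.4397e+00]
force [-0.2788 -0.1886  0.0379]
moment [-0.0662  0.0053  0.0403]
grip_width 0.5011
[0.4085065  0.04140895 0.39353925] [ 2.86610991e+00  5.38682431e-04 -1.30292627e-01]
[[359.91161354  97.38683877]
 [353.80666508 257.69521418]
 [374.5784438  187.47274011]
 [428.35834253 190.19080507]
 [312.94360818  24.21870982]
 [416.79368942  24.55411163]]
```

View pics/w2.png

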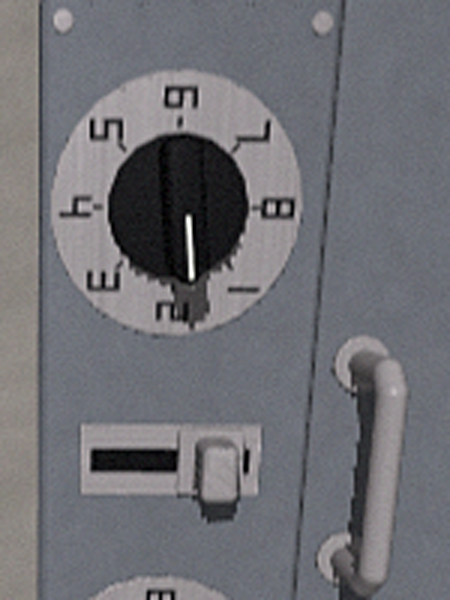

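The left knob's plate is centred at (359,97), which matches the prediction. The pointer's white line runs from (362.7,101.7) to (364,122.7), close to the "2".

```bash
python3 - <<'E'
from h import *
B=np.load("B.npy")
ax=ray("w2",(359.2,97.3),.066)
K=box2w([[-.078,.088,.066]],B)[0]
a=ray("w2",(188/3+300,215/3+30),.095);b=ray("w2",(192/3+300,278/3+30),.095)
print(ax,K,a,b,np.linalg.norm((b-ax)[:2]))
for v in(b-a,b-ax,b-K): print(np.degrees(np.arctan2(v[1],v[0])), (np.degrees(B[2]-np.arctan2(v[1],v[0])))%360)
# bolt front edges, lid handle check
print(ray("w2",(218/3+300,470/3+30),.092),box2w([[-.062,0,.092]],B))
E
```

```text
[0.45194495 0.05349952 0.066     ] [0.45171493 0.05306654 0.066     ] [0.45095132 0.04815118 0.095     ] [0.45048612 0.02902391 0.095     ] 0.024519045747960783
-91.3932484047659 83.75497314551131
-93.41098276752189 85.7727075082673
-92.92581347080282 85.28753821154824
[ 0.45401289 -0.03518561  0.092     ] [[ 0.45587613 -0.03627933  0.092     ]]
```

Call:
{"op": "step_arm", "data": {
  "plan": [
    [[0.043,0.02,0,-3],[0.086,0.041,0.02,-5],[0.086,0.041,0.08,-5],[0.086,0.041,0.125,-5],[0.086,0.041,0.14,-5]]
  ]
}}

```text
clock: 2.22
eef_pos: [0.4492, 0.0487, 0.1189]
tool_rot: [-3.133, -0.0, 1.52]
force: [-0.1, 0.5, 1.0]
grip_width: 0.498
```

```bash
python3 - <<'E'
from h import *
env.grab_frame("wrist"); st()
f=shot("wrist","w3",(200,120,460,330),3)
B=np.load("B.npy")
p=[.4517,.0533]
print(proj("w3",[[*p,.095],[*p,.073]]))
E
```

```text
clock 2.275
joint_positions [ 0.3828  0.2424 -0.6556  2.1052  0.19    0.8593 -0.4357]
joint_vel [ 0.0085 -0.0511 -0.0114 -0.0405 -0.0352  0.0555  0.0336]
effort [ -0.3479 -32.2208  -3.4477 -21.2727   0.0613  -0.1354  -0.0533]
eef_pos [0.4495 0.0489 0.1188]
tool_rot [-3.1335e+00 -9.0000e-04  1.5196e+00]
force [-0.489   0.9626 -1.333 ]
moment [-0.0065  0.0493 -0.0145]
grip_width 0.4996
[[323.65047383 236.60399999]
 [323.31321577 222.89987523]]
```

View pics/w3.png

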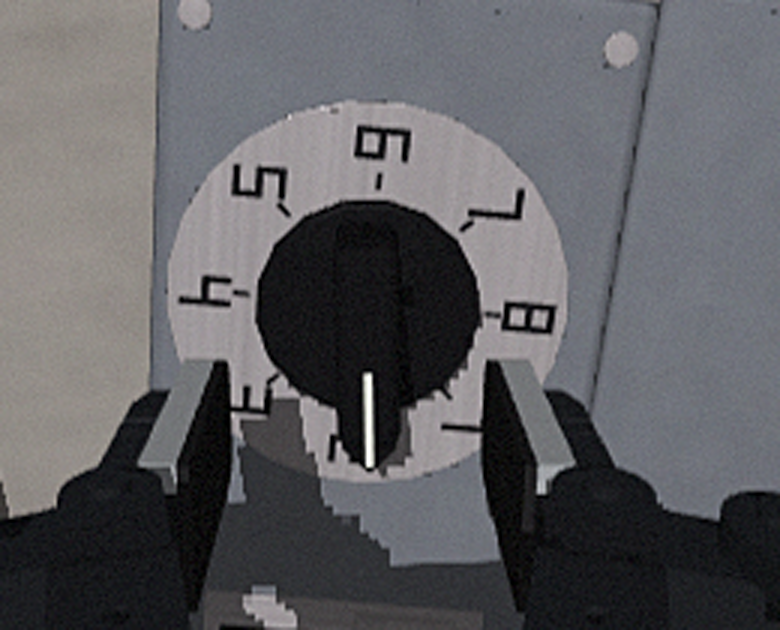

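The dash marks place the left axis about 1 mm from the prediction. The bar is parallel to the jaws and centred, so I'll descend.

Call:
{"op": "step_arm", "data": {
  "plan": [
    [[0.004,0.002,0.01,0],[0.004,0.002,0.022,0],[0.004,0.002,0.03,0],[0.004,0.002,0.03,0]]
  ]
}}

```text
clock: 2.82
eef_pos: [0.4523, 0.0533, 0.0901]
tool_rot: [-3.135, -0.001, 1.52]
force: [0.0, -0.5, -0.0]
grip_width: 0.505
```

Call:
{"op": "step_arm", "data": {
  "plan": [
    [[-0.001,-0.001,0.002,0],[-0.001,-0.001,0.002,0],[-0.001,-0.001,0.002,0],[-0.001,-0.001,0.002,0]]
  ],
  "fingers": -1
}}

```text
clock: 3.32
eef_pos: [0.4514, 0.0522, 0.0883]
tool_rot: [-3.136, -0.001, 1.52]
force: [0.2, -0.6, 0.5]
grip_width: 0.126
```

```bash
python3 -c "
from h import *
st()"
```

```text
clock 3.325
joint_positions [ 0.3524  0.297  -0.6397  2.1272  0.2437  0.7943 -0.4901]
joint_vel [ 0.0007 -0.0002  0.0011  0.0005 -0.0006  0.0005 -0.0012]
effort [-4.31000e-01 -3.12800e+01 -3.93940e+00 -1.83913e+01 -2.42300e-01
  7.12000e-02  1.29000e-02]
eef_pos [0.4514 0.0522 0.0883]
tool_rot [-3.1355e+00 -8.0000e-04  1.5202e+00]
force [ 0.2224 -0.6334  0.4951]
moment [-2.070e-01 -1.462e-01 -1.000e-04]
grip_width 0.1255
```

Call:
{"op": "step_arm", "data": {
  "plan": [
    [[0,0,0,10],[0,0,0,20],[0,0,0,30],[0,0,0,40],[0,0,0,50]]
  ]
}}

```text
clock: 3.95
eef_pos: [0.4508, 0.0526, 0.0883]
tool_rot: [-3.136, 0.005, 0.642]
force: [-1.0, -0.2, 1.1]
grip_width: 0.127
```

```bash
cat > s.py <<'E'
from h import *
s=env.get_state();print(s["clock"],np.round(s["eef_pos"],4),"yaw",np.round(np.degrees(s["tool_rot"][2]),2),"F",np.round(s["force"],2),"M",np.round(s["moment"],3),"w",round(float(s["grip_width"]),3),"q7",np.round(s["joint_positions"][6],3),np.round(s["effort"][6],3))
E
python3 s.py
```

```text
3.95 [0.4508 0.0526 0.0883] yaw 36.81 F [-1.02 -0.21  1.06] M [0.195 0.276 0.125] w 0.127 q7 -1.301 0.942
```

Call:
{"op": "step_arm", "data": {
  "plan": [
    [[0,0,0,3],[0,0,0,6],[0,0,0,6]]
  ]
}}

```text
clock: 4.32
eef_pos: [0.4507, 0.0527, 0.0883]
tool_rot: [-3.137, 0.006, 0.538]
force: [-0.1, -0.8, -0.6]
grip_width: 0.12
```

```bash
python3 s.py
```

```text
4.325 [0.4507 0.0527 0.0883] yaw 30.83 F [-0.14 -0.84 -0.63] M [-0.037 -0.088 -0.049] w 0.12 q7 -1.398 0.025
```

Call:
{"op": "step_arm", "data": {
  "plan": [
    [[0,0,0,3],[0,0,0,3]]
  ]
}}

```text
clock: 4.58
eef_pos: [0.4507, 0.0527, 0.0883]
tool_rot: [-3.137, 0.006, 0.487]
force: [0.6, 0.5, 0.7]
grip_width: 0.12
```

```bash
python3 s.py
```

```text
4.575 [0.4507 0.0527 0.0883] yaw 27.88 F [0.62 0.5  0.66] M [-0.008 -0.082 -0.06 ] w 0.12 q7 -1.446 -0.005
```

Call:
{"op": "step_arm", "data": {
  "plan": [
    [[0,0,0,3]]
  ]
}}

```text
clock: 4.7
eef_pos: [0.4507, 0.0528, 0.0883]
tool_rot: [-3.137, 0.006, 0.435]
force: [0.7, -0.6, 0.0]
grip_width: 0.121
```

```bash
python3 s.py
```

```text
4.7 [0.4507 0.0528 0.0883] yaw 24.9 F [ 0.73 -0.58  0.04] M [ 0.001 -0.116  0.117] w 0.121 q7 -1.494 0.297
```

Call:
{"op": "step_arm", "data": {
  "plan": [
    [[0,0,0,3]]
  ]
}}

```text
clock: 4.82
eef_pos: [0.4507, 0.0528, 0.0883]
tool_rot: [-3.138, 0.006, 0.383]
force: [0.2, -1.3, -0.7]
grip_width: 0.119
```

```bash
python3 s.py
```

```text
4.825 [0.4507 0.0528 0.0883] yaw 21.96 F [ 0.16 -1.31 -0.67] M [-0.011 -0.139  0.441] w 0.119 q7 -1.543 -0.076
```

Call:
{"op": "step_arm", "data": {
  "plan": [
    [[0,0,0,0]]
  ]
}}

```text
clock: 4.95
eef_pos: [0.4507, 0.0528, 0.0883]
tool_rot: [-3.138, 0.006, 0.386]
force: [0.3, -1.0, -0.4]
grip_width: 0.126
```

```bash
python3 s.py; python3 - <<'E'
from h import *
f=shot("wrist","w4",(200,120,460,330),3)
E
```

```text
4.95 [0.4507 0.0528 0.0883] yaw 22.1 F [ 0.28 -0.96 -0.4 ] M [-0.123 -0.124  0.168] w 0.126 q7 -1.541 -0.264
```

View pics/w4.png

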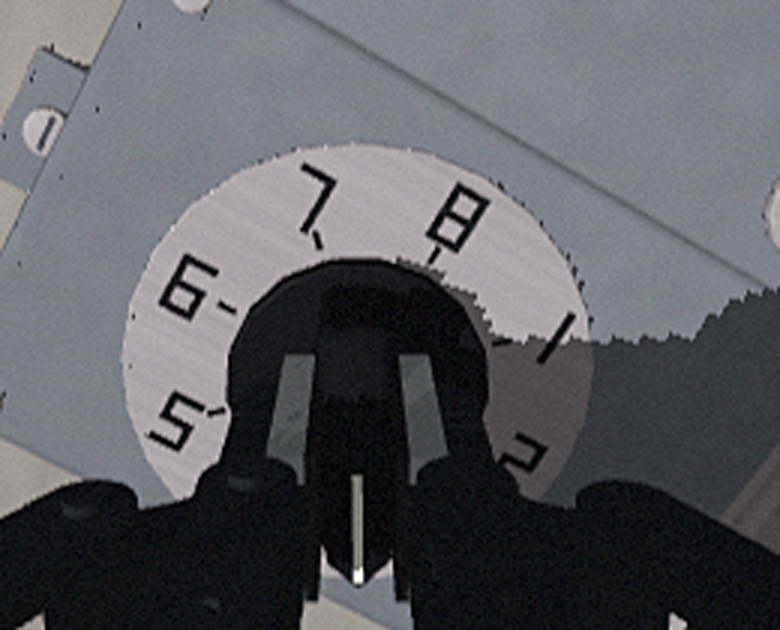

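The view shows the knob held squarely and still following the jaws. I'll average the torque over a few readings.

```bash
for i in 1 2 3 4; do python3 -c "
from h import *
env.grab_frame('wrist'); s=env.get_state(); print(s['clock'],s['moment'].round(3) if hasattr(s['moment'],'round') else s['moment'],s['tool_rot'][2]*57.2958)"; done
```

```text
5.05 [-0.022 -0.164  0.276] 22.07110149848177
5.1 [-0.002 -0.122  0.251] 22.04956993800751
5.15 [-0.066 -0.134  0.292] 22.037087101574915
5.2 [-0.062 -0.11   0.329] 22.019824791161973
```

Call:
{"op": "step_arm", "data": {
  "plan": [
    [[0,0,0,1.5]]
  ]
}}

```text
clock: 5.32
eef_pos: [0.4507, 0.0529, 0.0883]
tool_rot: [-3.138, 0.006, 0.358]
force: [-0.9, -0.7, 0.5]
grip_width: 0.121
```

```bash
for i in 1 2 3 4; do python3 -c "
from h import *
s=env.get_state(); print(s['clock'],np.round(s['moment'],3),s['tool_rot'][2]*57.2958);env.grab_frame('wrist')"; done
```

```text
5.325 [ 0.003 -0.095  0.572] 20.534520537338743
5.375 [-0.074 -0.144  0.465] 20.487254260716064
5.425 [-0.014 -0.167  0.397] 20.544783817968472
5.475 [-0.052 -0.156  0.453] 20.553983357027168
```

Call:
{"op": "step_arm", "data": {
  "plan": [
    [[0,0,0,-3],[0,0,0,-3]]
  ]
}}

```text
clock: 5.78
eef_pos: [0.4507, 0.0528, 0.0883]
tool_rot: [-3.137, 0.006, 0.41]
force: [0.0, -0.4, 0.1]
grip_width: 0.119
```

```bash
for i in 1 2 3 4; do python3 -c "
from h import *
s=env.get_state(); print(s['clock'],np.round(s['moment'],3),s['tool_rot'][2]*57.2958);env.grab_frame('wrist')"; done
```

```text
5.775 [ 0.034 -0.09   0.173] 23.463644069200516
5.825 [-0.045 -0.067  0.151] 23.46453357887198
5.875 [-0.013 -0.125  0.076] 23.4725253721989
5.925 [-0.016 -0.114  0.115] 23.484113229087203
```

Backing off brought the torque from 0.44 down to about 0.1, so the lever is in the gate. I'll release and lift.

Call:
{"op": "step_arm", "data": {
  "plan": [
    [[0,0,0,0],[0,0,0,0],[0,0,-0.03,0],[0,0,-0.08,0],[0,0,-0.12,0]]
  ],
  "fingers": 0
}}

```text
clock: 6.6
eef_pos: [0.4518, 0.0529, 0.2102]
tool_rot: [-3.138, 0.005, 0.41]
force: [-0.1, -1.1, 0.3]
grip_width: 0.498
```

Call:
{"op": "step_arm", "data": {
  "plan": [
    [[-0.03,0.05,0,-4],[-0.06,0.1,0.005,-8],[-0.091,0.15,0.02,-13],[-0.091,0.15,0.04,-13],[-0.091,0.15,0.04,-13]]
  ]
}}

```text
clock: 7.22
eef_pos: [0.4266, -0.1209, 0.1689]
tool_rot: [-3.134, 0.006, 0.635]
force: [-0.5, -0.1, 1.1]
grip_width: 0.498
```

```bash
python3 - <<'E'
from h import *
env.grab_frame("wrist")
f=shot("wrist","w5",(200,70,460,280),3)
import runpy; runpy.run_path("s.py")
B=np.load("B.npy")
print(proj("w5",box2w([[-.078,-.088,.066],[-.078,-.088,.095],[-.078,.088,.066],[-.062,0,.092]],B)))
E
```

```text
7.325 [ 0.4283 -0.1201  0.1705] yaw 36.56 F [-0.48 -0.43  0.82] M [-0.    -0.077 -0.002] w 0.503 q7 -0.797 -0.002
[[320.75036801 202.49109014]
 [320.83744541 213.92699694]
 [140.02997578  33.34360485]
 [242.23315269 107.49567642]]
```

View pics/w5.png

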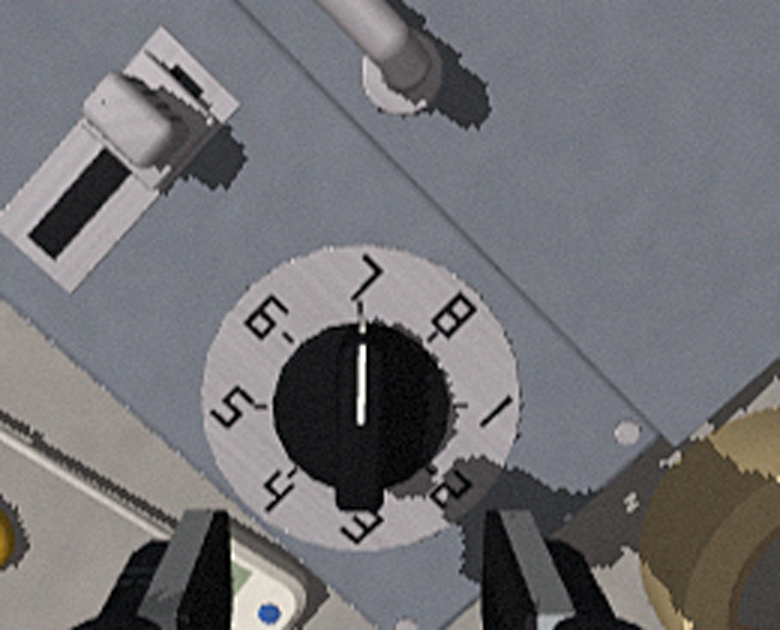

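The right knob's axis is at about (320.3,204.7), and its pointer is just short of the "7" (about 316°). The bar is parallel to the jaws, so I'll descend.

Call:
{"op": "step_arm", "data": {
  "plan": [
    [[-0.003,0.001,0.02,1],[-0.003,0.001,0.045,1],[-0.003,0.001,0.065,1],[-0.003,0.001,0.08,1],[-0.003,0.001,0.082,1]]
  ]
}}

```text
clock: 7.95
eef_pos: [0.426, -0.1219, 0.0882]
tool_rot: [-3.136, 0.004, 0.622]
force: [0.3, -0.8, 0.9]
grip_width: 0.498
```

```bash
python3 s.py
```

```text
7.95 [ 0.426  -0.1219  0.0882] yaw 35.63 F [ 0.28 -0.79  0.87] M [ 0.006 -0.058 -0.002] w 0.498 q7 -0.859 -0.009
```

Call:
{"op": "step_arm", "data": {
  "plan": [
    [[0.001,0.001,0,0],[0.001,0.001,0,0],[0.001,0.001,0,0],[0.001,0.001,0,0]]
  ],
  "fingers": -1
}}

```text
clock: 8.45
eef_pos: [0.4277, -0.1211, 0.0892]
tool_rot: [-3.135, 0.003, 0.622]
force: [-2.9, 3.3, 4.7]
grip_width: 0.12
```

```bash
python3 s.py
```

```text
8.45 [ 0.4277 -0.1211  0.0892] yaw 35.64 F [-2.89  3.3   4.71] M [ 0.665  0.358 -0.041] w 0.12 q7 -0.859 0.061
```

Call:
{"op": "step_arm", "data": {
  "plan": [
    [[0,0,0,-10],[0,0,0,-20],[0,0,0,-30],[0,0,0,-40],[0,0,0,-48]]
  ]
}}

```text
clock: 9.07
eef_pos: [0.4274, -0.1209, 0.0893]
tool_rot: [-3.135, -0.003, 1.464]
force: [-0.1, 1.0, -2.9]
grip_width: 0.122
```

```bash
cat > t.py <<'E'
from h import *
m=[]
for i in range(4):
    env.grab_frame('wrist'); s=env.get_state(); m.append(s['moment'][2])
print(s['clock'],"Mz",np.round(m,3),"yaw",np.degrees(s['tool_rot'][2]).round(2),"F",np.round(s['force'],1),np.round(s['eef_pos'],4))
E
python3 t.py
```

```text
9.275 Mz [0.121 0.07  0.057 0.13 ] yaw 83.53 F [-1.9  0.6 -1.4] [ 0.4274 -0.1209  0.0892]
```

Call:
{"op": "step_arm", "data": {
  "plan": [
    [[0,0,0,-4]]
  ]
}}

```text
clock: 9.4
eef_pos: [0.4274, -0.1209, 0.0893]
tool_rot: [-3.135, -0.003, 1.527]
force: [1.6, 0.8, -4.7]
grip_width: 0.121
```

```bash
python3 t.py
```

```text
9.6 Mz [0.049 0.117 0.117 0.07 ] yaw 87.43 F [-0.4 -0.2 -2.4] [ 0.4273 -0.1209  0.0892]
```

Call:
{"op": "step_arm", "data": {
  "plan": [
    [[0,0,0,-2]]
  ]
}}

```text
clock: 9.72
eef_pos: [0.4273, -0.1208, 0.0892]
tool_rot: [-3.135, -0.003, 1.561]
force: [-0.1, 0.7, -2.7]
grip_width: 0.123
```

```bash
python3 t.py
```

```text
9.925 Mz [-0.006  0.031 -0.017  0.084] yaw 89.43 F [ 0.1  0.9 -2.6] [ 0.4274 -0.1209  0.0892]
```

Call:
{"op": "step_arm", "data": {
  "plan": [
    [[0,0,0,-2]]
  ]
}}

```text
clock: 10.05
eef_pos: [0.4274, -0.1209, 0.0893]
tool_rot: [-3.135, -0.003, 1.597]
force: [-0.6, 0.4, -2.4]
grip_width: 0.122
```

```bash
python3 t.py
```

```text
10.25 Mz [0.044 0.033 0.079 0.077] yaw 91.45 F [-1.1  1.8 -2.7] [ 0.4273 -0.1209  0.0892]
```

Call:
{"op": "step_arm", "data": {
  "plan": [
    [[0,0,0,-2]]
  ]
}}

```text
clock: 10.38
eef_pos: [0.4273, -0.1209, 0.0892]
tool_rot: [-3.135, -0.004, 1.633]
force: [0.4, 1.3, -3.2]
grip_width: 0.119
```

```bash
python3 t.py
```

```text
10.575 Mz [-0.003  0.062  0.123  0.085] yaw 93.48 F [-1.1  1.1 -2.2] [ 0.4273 -0.1209  0.0892]
```

Call:
{"op": "step_arm", "data": {
  "plan": [
    [[0,0,0,-2]]
  ]
}}

```text
clock: 10.7
eef_pos: [0.4273, -0.1209, 0.0892]
tool_rot: [-3.135, -0.004, 1.668]
force: [-0.2, 1.0, -2.8]
grip_width: 0.122
```

```bash
python3 t.py
```

```text
10.9 Mz [-0.018  0.102  0.099  0.118] yaw 95.51 F [-0.6  1.  -2.6] [ 0.4273 -0.1209  0.0893]
```

Call:
{"op": "step_arm", "data": {
  "plan": [
    [[0,0,0,-2]]
  ]
}}

```text
clock: 11.02
eef_pos: [0.4273, -0.1208, 0.0893]
tool_rot: [-3.135, -0.004, 1.703]
force: [-0.3, 0.9, -1.9]
grip_width: 0.123
```

```bash
python3 t.py
```

```text
11.225 Mz [-0.015  0.043  0.072  0.056] yaw 97.53 F [-1.1  2.4 -2.5] [ 0.4273 -0.1209  0.0893]
```

Call:
{"op": "step_arm", "data": {
  "plan": [
    [[0,0,0,-2]]
  ]
}}

```text
clock: 11.35
eef_pos: [0.4273, -0.1208, 0.0892]
tool_rot: [-3.135, -0.004, 1.739]
force: [-0.1, 0.2, -2.6]
grip_width: 0.119
```

```bash
python3 t.py
```

```text
11.55 Mz [0.044 0.064 0.086 0.072] yaw 99.55 F [-0.3  0.7 -2.6] [ 0.4273 -0.1208  0.0892]
```

Call:
{"op": "step_arm", "data": {
  "plan": [
    [[0,0,0,-2]]
  ]
}}

```text
clock: 11.68
eef_pos: [0.4273, -0.1209, 0.0893]
tool_rot: [-3.136, -0.004, 1.774]
force: [-0.8, 1.0, -1.9]
grip_width: 0.121
```

```bash
python3 t.py
```

```text
11.875 Mz [-0.168 -0.036  0.003 -0.027] yaw 101.56 F [-0.7  1.3 -2.9] [ 0.4273 -0.1208  0.0892]
```

Call:
{"op": "step_arm", "data": {
  "plan": [
    [[0,0,0,-1.5]]
  ]
}}

```text
clock: 12.0
eef_pos: [0.4273, -0.1209, 0.0893]
tool_rot: [-3.136, -0.005, 1.799]
force: [0.3, 1.4, -2.6]
grip_width: 0.127
```

```bash
python3 t.py
```

```text
12.2 Mz [-0.304 -0.205 -0.22  -0.269] yaw 103.04 F [-0.9 -0.2 -2.2] [ 0.4273 -0.1209  0.0893]
```

The torque is climbing, at about −0.25 N m, so I'll stop, release and lift.

Call:
{"op": "step_arm", "data": {
  "plan": [
    [[0,0,0,0],[0,0,0,0],[0,0,-0.02,0],[0,0,-0.05,0],[0,0,-0.08,0]]
  ],
  "fingers": 0
}}

```text
clock: 12.82
eef_pos: [0.4281, -0.1212, 0.1704]
tool_rot: [-3.136, -0.004, 1.799]
force: [0.7, -0.8, 0.1]
grip_width: 0.501
```

```bash
python3 s.py
```

```text
12.825 [ 0.4281 -0.1212  0.1704] yaw 103.07 F [ 0.66 -0.75  0.15] M [-0.024 -0.052  0.03 ] w 0.501 q7 0.333 -0.183
```

The knob grips refine the box's yaw to −7.67°. I'll push the bolt from its far side with closed fingers, in the gap between the thumb-piece and the handle.

Call:
{"op": "step_arm", "data": {
  "plan": [
    [[0.014,0.014,-0.01,-10],[0.027,0.028,-0.01,-20],[0.041,0.042,-0.01,-30],[0.054,0.056,-0.01,-40],[0.068,0.07,-0.01,-50]]
  ],
  "fingers": -1
}}

```text
clock: 13.45
eef_pos: [0.4817, -0.0388, 0.1807]
tool_rot: [-3.141, -0.005, 2.677]
force: [-0.3, 0.1, 0.8]
grip_width: -0.0
```

Call:
{"op": "step_arm", "data": {
  "plan": [
    [[0,0,0,-10],[0,0,0,-19],[0,0,0,-19],[0,0,0,-19]]
  ]
}}

```text
clock: 13.95
eef_pos: [0.4818, -0.039, 0.1809]
tool_rot: [3.14, -0.005, 3.007]
force: [-0.5, -0.5, 0.8]
grip_width: -0.002
```

```bash
python3 s.py; python3 - <<'E'
from h import *
f=shot("wrist","w6",(170,100,470,325),2.6)
m=np.array([.439,-.03405]);bx=np.array([.991,-.1335])
print(proj("w6",[[*(m+.016*bx),.092],[*(m+.067*bx),.108]]))
E
```

```text
13.95 [ 0.4818 -0.039   0.1809] yaw 172.27 F [-0.55 -0.54  0.77] M [ 0.021 -0.032 -0.047] w -0.002 q7 1.273 -0.004
[[317.8396643  175.72862051]
 [317.86400014 248.48291935]]
```

View pics/w6.png

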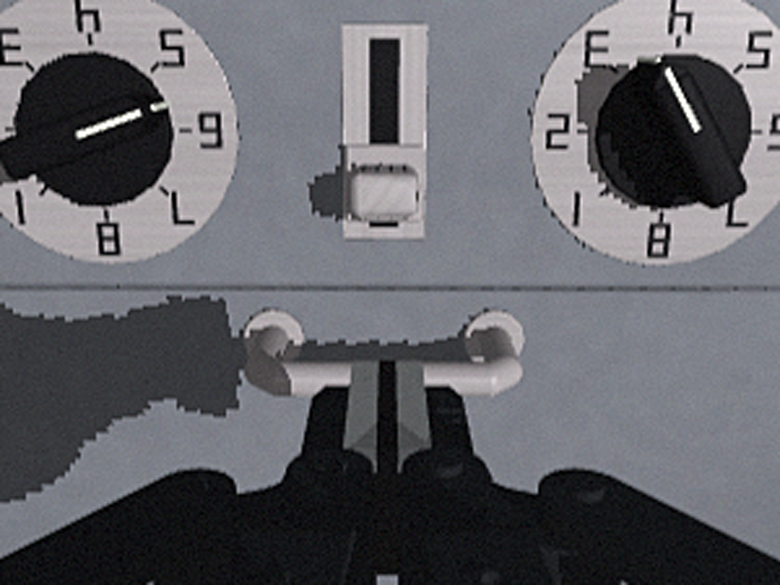

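Both pointers sit past their numbers. The bolt is at (318,174), as predicted, and the closed fingers line up with the gap before the handle. I'll descend.

Call:
{"op": "step_arm", "data": {
  "plan": [
    [[0.001,0,0.025,0],[0.001,0,0.05,0],[0.001,0,0.075,0],[0.001,0,0.09,0],[0.001,0,0.094,0]]
  ]
}}

```text
clock: 14.62
eef_pos: [0.48, -0.0386, 0.0862]
tool_rot: [3.14, -0.006, 3.007]
force: [-0.0, 0.4, -0.6]
grip_width: 0.003
```

```bash
python3 s.py
```

```text
14.625 [ 0.48   -0.0386  0.0862] yaw 172.28 F [-0.04  0.42 -0.64] M [0.027 0.013 0.002] w 0.003 q7 1.156 0.003
```

Call:
{"op": "step_arm", "data": {
  "plan": [
    [[0.003,0,0,0],[0.006,0,0,0],[0.008,0,0,0],[0.009,0,0,0],[0.009,0,0,0]]
  ]
}}

```text
clock: 15.25
eef_pos: [0.472, -0.0375, 0.0869]
tool_rot: [3.14, -0.004, 3.007]
force: [1.2, -0.6, 2.0]
grip_width: -0.001
```

Call:
{"op": "step_arm", "data": {
  "plan": [
    [[0.001,0,0,0],[0.002,0,0,0],[0.002,0,0,0]]
  ]
}}

```text
clock: 15.62
eef_pos: [0.47, -0.0373, 0.0869]
tool_rot: [3.14, -0.004, 3.007]
force: [0.8, -0.2, 1.3]
grip_width: 0.004
```

Call:
{"op": "step_arm", "data": {
  "plan": [
    [[0.001,0,0,0],[0.002,0,0,0],[0.002,0,0,0]]
  ]
}}

```text
clock: 16.0
eef_pos: [0.4679, -0.037, 0.087]
tool_rot: [3.14, -0.004, 3.007]
force: [1.7, -1.3, 0.8]
grip_width: 0.0
```

Call:
{"op": "step_arm", "data": {
  "plan": [
    [[0.001,0,0,0],[0.002,0,0,0],[0.002,0,0,0]]
  ]
}}

```text
clock: 16.38
eef_pos: [0.4657, -0.0367, 0.0869]
tool_rot: [3.14, -0.005, 3.007]
force: [1.6, -0.6, 0.2]
grip_width: 0.001
```

The force stays near 2 N past the 1.5 mm stop, so the bolt is moving freely. I'll continue.

Call:
{"op": "step_arm", "data": {
  "plan": [
    [[0.003,0,0,0],[0.007,0,0,0],[0.011,0,0,0],[0.015,0,0,0],[0.015,0,0,0]]
  ]
}}

```text
clock: 17.0
eef_pos: [0.4499, -0.0345, 0.0869]
tool_rot: [3.141, -0.006, 3.007]
force: [-0.0, 0.9, 0.4]
grip_width: 0.003
```

Call:
{"op": "step_arm", "data": {
  "plan": [
    [[0.001,0,0,0],[0.002,0,0,0],[0.003,0,0,0],[0.003,0,0,0]]
  ]
}}

```text
clock: 17.5
eef_pos: [0.4468, -0.0341, 0.0869]
tool_rot: [3.141, -0.006, 3.007]
force: [1.8, -1.5, -0.6]
grip_width: -0.002
```

Call:
{"op": "step_arm", "data": {
  "plan": [
    [[0.001,0,0,0],[0.002,0,0,0],[0.002,0,0,0]]
  ]
}}

```text
clock: 17.88
eef_pos: [0.4459, -0.0339, 0.0871]
tool_rot: [3.14, -0.004, 3.007]
force: [4.8, -0.7, -4.2]
grip_width: 0.001
```

The bolt has met its end stop, with the force at 4.8 N. I'll back off and lift.

Call:
{"op": "step_arm", "data": {
  "plan": [
    [[-0.006,0,0,0],[-0.006,0,-0.02,0],[-0.006,0,-0.06,0],[-0.006,0,-0.1,0],[-0.006,0,-0.1,0]]
  ]
}}

```text
clock: 18.5
eef_pos: [0.4537, -0.0349, 0.1895]
tool_rot: [3.141, 0.0, 3.006]
force: [-0.0, -0.7, -0.6]
grip_width: -0.002
```

Call:
{"op": "step_arm", "data": {
  "plan": [
    [[-0.01,0,0,10],[-0.02,0,0,20],[-0.03,0,0,30],[-0.04,0,0,40],[-0.052,0.001,0,50]]
  ],
  "fingers": -0.1
}}

```text
clock: 19.12
eef_pos: [0.5041, -0.0409, 0.1879]
tool_rot: [-3.139, -0.003, 2.128]
force: [0.8, -0.9, 0.0]
grip_width: 0.449
```

Call:
{"op": "step_arm", "data": {
  "plan": [
    [[0,0,0,10],[0,0,0,20],[0,0,0,30],[0,0,0,40],[0,0,0,40]]
  ]
}}

```text
clock: 19.75
eef_pos: [0.5028, -0.0408, 0.1865]
tool_rot: [-3.134, 0.0, 1.432]
force: [-0.9, -0.6, 0.1]
grip_width: 0.446
```

```bash
python3 s.py; python3 - <<'E'
from h import *
f=shot("wrist","w7",(140,70,460,325),2.4)
m=np.array([.439,-.03405]);bx=np.array([.991,-.1335])
print(proj("w7",[[*(m+.067*bx),.103],[*(m-.011*bx),.092]]))
E
```

```text
19.75 [ 0.5028 -0.0408  0.1865] yaw 82.05 F [-0.89 -0.6   0.15] M [ 0.037 -0.018  0.032] w 0.446 q7 -0.262 -0.342
[[324.01188156 213.31670728]
 [224.0458649  209.08163604]]
```

View pics/w7.png

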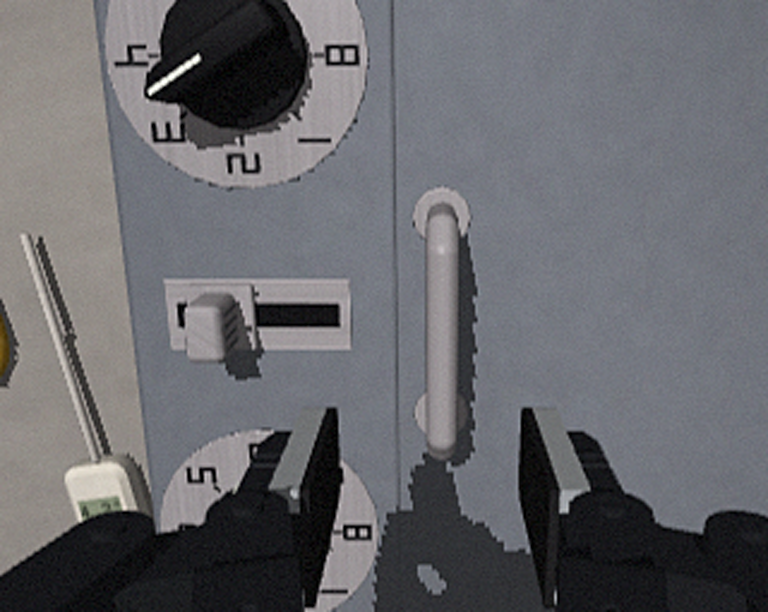

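The bolt is fully drawn, with the thumb-piece at the front end of its slot. The handle bar's middle is at (324,207), within the jaws' opening. I'll descend and pinch.

Call:
{"op": "step_arm", "data": {
  "plan": [
    [[0,0.002,0.025,0],[0,0.002,0.05,0],[0,0.002,0.075,0],[0,0.002,0.09,0],[0,0.002,0.091,0]]
  ]
}}

```text
clock: 20.42
eef_pos: [0.5034, -0.0409, 0.0947]
tool_rot: [-3.132, 0.0, 1.434]
force: [0.5, 0.8, 0.2]
grip_width: 0.452
```

Call:
{"op": "step_arm", "data": {
  "plan": [
    [[0,0.002,0,0],[0,0.002,0,0],[0,0.002,0,0],[0,0.002,0,0],[0,0.002,0,0]]
  ],
  "fingers": -1
}}

```text
clock: 21.05
eef_pos: [0.506, -0.0412, 0.0955]
tool_rot: [-3.133, 0.0, 1.434]
force: [-1.3, -0.0, 5.6]
grip_width: 0.088
```

```bash
python3 s.py; python3 - <<'E'
import numpy as np
r=np.hypot(.126,.037);a0=np.arctan2(.037,.126)
for t in range(0,80,6):
    a=a0+np.radians(t);print(t,"dbx %.4f dz %.4f"%(.126-r*np.cos(a),r*np.sin(a)-.037))
E
```

```text
21.05 [ 0.506  -0.0412  0.0955] yaw 82.17 F [-1.27 -0.04  5.62] M [-0.012  0.266 -0.029] w 0.088 q7 -0.336 0.017
0 dbx 0.0000 dz 0.0000
6 dbx 0.0046 dz 0.0130
12 dbx 0.0104 dz 0.0254
18 dbx 0.0176 dz 0.0371
24 dbx 0.0259 dz 0.0480
30 dbx 0.0354 dz 0.0580
36 dbx 0.0458 dz 0.0670
42 dbx 0.0571 dz 0.0748
48 dbx 0.0692 dz 0.0814
54 dbx 0.0819 dz 0.0867
60 dbx 0.0950 dz 0.0906
66 dbx 0.1086 dz 0.0932
72 dbx 0.1223 dz 0.0943
78 dbx 0.1360 dz 0.0939
```

Call:
{"op": "step_arm", "data": {
  "plan": [
    [[0,0.001,-0.0035,0],[0,0.0021,-0.0066,0],[0,0.0033,-0.01,0],[0,0.0046,-0.013,0]]
  ]
}}

```text
clock: 21.55
eef_pos: [0.5101, -0.0418, 0.108]
tool_rot: [-3.132, -0.0, 1.434]
force: [3.0, 2.1, -10.9]
grip_width: 0.088
```

```bash
python3 s.py
```

```text
21.55 [ 0.5101 -0.0418  0.108 ] yaw 82.17 F [  3.04   2.08 -10.9 ] M [ 0.144 -0.237 -0.029] w 0.088 q7 -0.325 0.003
```

Call:
{"op": "step_arm", "data": {
  "plan": [
    [[0,0.0047,-0.0104,0],[0,0.0105,-0.0203,0],[0,0.017,-0.0297,0],[0,0.0245,-0.0384,0],[0,0.0308,-0.045,0]]
  ]
}}

```text
clock: 22.18
eef_pos: [0.5381, -0.0457, 0.1528]
tool_rot: [-3.124, 0.001, 1.434]
force: [-7.5, 1.8, -2.8]
grip_width: 0.092
```

```bash
python3 s.py
```

```text
22.175 [ 0.5381 -0.0457  0.1528] yaw 82.17 F [-7.47  1.84 -2.8 ] M [ 0.369  1.736 -0.033] w 0.092 q7 -0.297 0.002
```

Call:
{"op": "step_arm", "data": {
  "plan": [
    [[0,0.008,-0.0052,0],[0,0.0134,-0.0097,0],[0,0.0247,-0.0175,0],[0,0.0368,-0.0241,0],[0,0.0495,-0.0294,0]]
  ]
}}

```text
clock: 22.8
eef_pos: [0.584, -0.0521, 0.1848]
tool_rot: [-3.114, 0.004, 1.434]
force: [-14.0, 0.5, 14.6]
grip_width: 0.088
```

```bash
python3 s.py
```

```text
22.8 [ 0.584  -0.0521  0.1848] yaw 82.16 F [-13.97   0.5   14.63] M [ 0.299  3.447 -0.039] w 0.088 q7 -0.289 0.008
```

The forces are rising (−14 N in x, +15 N in z). I'll look before going on.

```bash
python3 - <<'E'
from h import *
f=shot("side","s2",(200,100,420,270),3.4)
import runpy; runpy.run_path("s.py")
E
```

```text
22.85 [ 0.587  -0.0525  0.1859] yaw 82.14 F [-11.96   1.07  14.68] M [ 0.217  3.154 -0.015] w 0.086 q7 -0.289 0.006
```

View pics/s2.png

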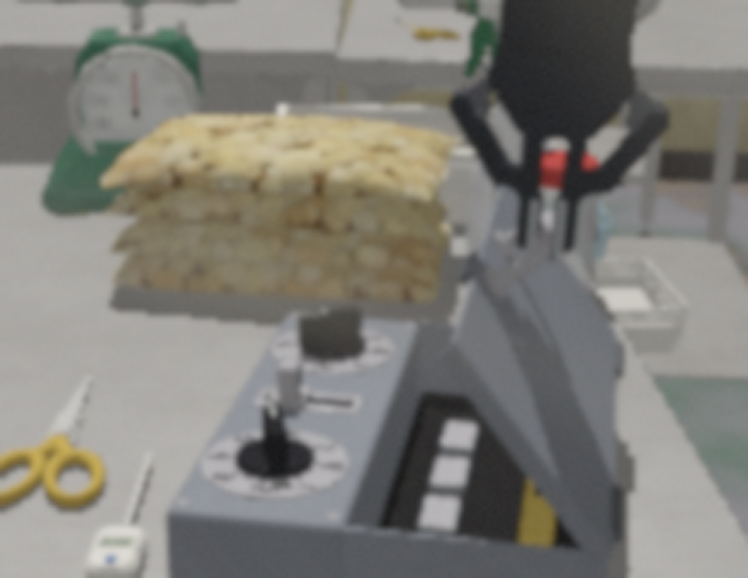

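The side view shows the lid at about 55° with the handle pinched cleanly and nothing else touching. I'll ease upward a little and continue.

Call:
{"op": "step_arm", "data": {
  "plan": [
    [[0,0.003,-0.004,0],[0,0.008,-0.006,0],[0,0.013,-0.007,0]]
  ]
}}

```text
clock: 23.22
eef_pos: [0.5979, -0.054, 0.1902]
tool_rot: [-3.113, 0.003, 1.434]
force: [-0.6, 1.8, -20.5]
grip_width: 0.082
```

```bash
python3 s.py
```

```text
23.225 [ 0.5979 -0.054   0.1902] yaw 82.15 F [ -0.63   1.82 -20.49] M [ 0.485  0.569 -0.009] w 0.082 q7 -0.288 0.02
```

Call:
{"op": "step_arm", "data": {
  "plan": [
    [[0,0.006,0.002,0],[0,0.012,0.002,0],[0,0.018,0.002,0]]
  ]
}}

```text
clock: 23.6
eef_pos: [0.6171, -0.0566, 0.1939]
tool_rot: [-3.116, 0.004, 1.433]
force: [-11.0, 0.4, 12.2]
grip_width: 0.089
```

```bash
python3 s.py
```

```text
23.6 [ 0.6171 -0.0566  0.1939] yaw 82.11 F [-10.99   0.38  12.24] M [ 0.282  2.572 -0.004] w 0.089 q7 -0.29 0.002
```

Call:
{"op": "step_arm", "data": {
  "plan": [
    [[0,0.005,-0.002,0],[0,0.01,-0.003,0],[0,0.012,-0.003,0],[0,0.012,-0.003,0]]
  ]
}}

```text
clock: 24.1
eef_pos: [0.6271, -0.0581, 0.1954]
tool_rot: [-3.11, 0.005, 1.433]
force: [-4.9, 2.1, -14.9]
grip_width: 0.088
```

```bash
python3 s.py
```

```text
24.1 [ 0.6271 -0.0581  0.1954] yaw 82.12 F [ -4.95   2.06 -14.88] M [ 0.469  1.215 -0.035] w 0.088 q7 -0.289 0.011
```

The lid is at about 71°. I'll open slightly, wait, then rise straight up.

Call:
{"op": "step_arm", "data": {
  "plan": [
    [[0,0,0.002,0],[0,0,0.002,0],[0,0,0.002,0]]
  ],
  "fingers": -0.45
}}

```text
clock: 24.48
eef_pos: [0.6292, -0.0584, 0.1959]
tool_rot: [-3.116, 0.005, 1.433]
force: [0.2, -0.0, -0.2]
grip_width: 0.275
```

```bash
python3 s.py
```

```text
24.475 [ 0.6292 -0.0584  0.1959] yaw 82.09 F [ 0.21 -0.   -0.18] M [-0.001 -0.011  0.034] w 0.275 q7 -0.29 0.0
```

Nothing is touching now. I'll rise clear and check.

Call:
{"op": "step_arm", "data": {
  "plan": [
    [[0,0,-0.02,0],[0,0,-0.05,0],[0,0,-0.09,0],[0,0,-0.12,0],[0,0,-0.12,0]]
  ]
}}

```text
clock: 25.1
eef_pos: [0.6346, -0.0579, 0.3211]
tool_rot: [-3.125, 0.004, 1.433]
force: [0.3, -0.1, -0.7]
grip_width: 0.278
```

```bash
python3 s.py; python3 - <<'E'
from h import *
f=shot("side","s3",(200,80,420,270),3.1)
E
```

```text
25.1 [ 0.6346 -0.0579  0.3211] yaw 82.09 F [ 0.3  -0.09 -0.72] M [-0.001  0.012  0.023] w 0.278 q7 -0.254 0.012
```

View pics/s3.png

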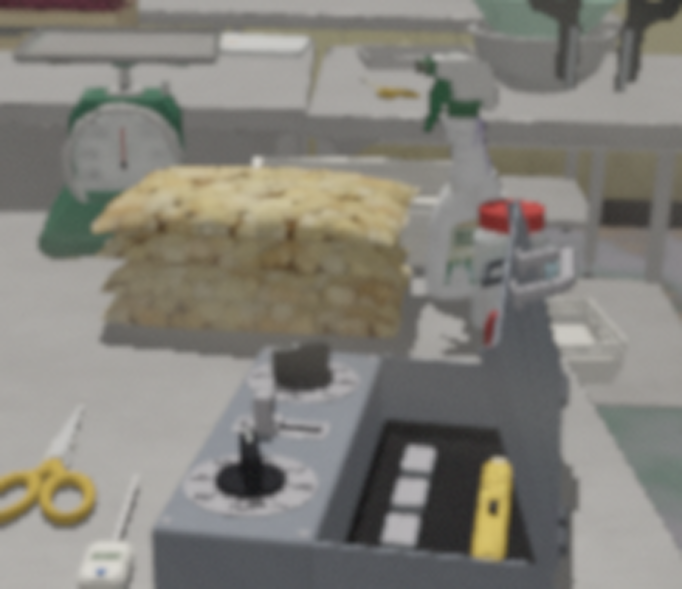

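The lid stands open at about 70° by itself, the bolt is drawn, and the gripper is clear above. I'll hand it in.

Call:
{"op": "step_arm", "data": {
  "plan": [
    [[0,0,0,0],[0,0,0,0]]
  ]
}}

```text
clock: 25.4
eef_pos: [0.6332, -0.0581, 0.318]
tool_rot: [-3.12, 0.005, 1.433]
force: [0.6, -0.3, -1.2]
grip_width: 0.276
```

```bash
python3 -c "
from station import env
print(env.close_job())"
```

```text
the job is handed in; nothing more can be done
None
```

The blade box is open and the job is handed in at about 25 s of the 70 s allowed; no verdict was reported.

- **Left knob:** I turned it clockwise past the 3 to about 150° and backed off 3° before letting go. I overshot the resistance slightly: it read about 0.44 N m, above the 0.2–0.3 you asked for. After backing off, the torque was about 0.1 N m, so the lever was still in.
- **Right knob:** I turned it anticlockwise past the 6 to about 249° and let go at about 0.25 N m.
- **Bolt:** I pushed it back from its far side with closed fingers at about 2 N until it met its end stop at 4.8 N. The picture then showed the thumb-piece at the front end of its slot.
- **Lid:** I lifted it by the handle to about 71°, judged from the arm's position. Handle forces reached about 20 N because my arc was slightly off.

**Last checks:** In the last side view the lid stood open by itself, the bolt was drawn and the gripper was clear above, with the force reading near zero. I did not re-measure the date stamp, thermometer and tape roll; no move went near them. None of these checks failed.

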